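# Seat the orange filter carrier in the photometer and start the reading

## Task

Slide the filter carrier with the orange tab, window end first, into the slot at the foot of the photometer, gently, until it is fully home against the hidden stop, and leave it there. Then press the green start button on top of the photometer. Do not disturb the green-tabbed carrier or the two vials.

Things in the scene. Friction and masses are not known exactly. Their poses are not given: they have to be found in the camera images.
- photometer: Fixed bench photometer: white and grey box 150 (x) x 136 (y) x 64 high on the worktop. Origin: centre of its underside; z up; the front face with the slot looks along its own -x. Push gently: the contact forces between carrier and photometer, added up, may reach 22 N; weight and roof spring make about 5 N of it, so stop the push by 10 to 12 N.
- slot_mouth (a point): Centre of the slot's floor line at the front face, 8 mm above the worktop; axes as the photometer's, +x goes into the slot. The slot is 39 wide, 10.5 high and blind: its rigid stop is out of sight and set anywhere from 36 to 96 mm behind this point; there resistance climbs steeply.
- ledge_end (a point): Middle of the free edge of the aluminium loading ledge, 90 mm in front of the slot mouth. The ledge (70 wide) continues the slot floor, 8 mm above the worktop; a carrier lies flat on it. On it two cheeks 6 high guide the carrier, 55 apart here and narrowing to 39 at the slot.
- roof_spring (a point): Retaining spring in the slot's roof, 20 mm behind the slot mouth, unseen: the carrier passes under it with a small bump (up to 5 N), then slides with a steady drag of 1 to 5 N, which keeps it where it is left. This is not the stop, where the resistance goes on climbing.
- end_switch (a joint): Hidden spring plunger (very soft, under 1 N) that stands 4 mm proud of the stop: travel in m, 0 when untouched, about 0.004 when a carrier is fully home against the stop.
- start_button (a joint): Travel of the green start button in m: 0 up, 0.005 fully down (5 N); it springs back up.
- start_button_top (a point): Centre of the top face of the green round start button (22 diameter) on the photometer's top, 85 mm above the worktop and 9 mm proud of its black collar; pressed straight down.
- orange_carrier: Loose, 0.1 to 0.21 kg, lying flat: dark steel plate 140 (x) x 36 (y) x 8 thick, round amber window near the leading end (+x), which is narrowed and thinned over the last 6 mm. Origin: centre of underside. Orange finger tab 10 thick (x), 36 wide (y), stands across the plate centred at x = -65, up to 48 above the underside; fully home it is 34 to 94 mm before the slot.
- green_carrier: A second carrier of the same shape and size with a green tab and green window. To be left alone.
- vial_black_cap: Small white vial with black cap, 23 diameter, 52 high, standing. Origin: centre of its base. To be left alone.
- vial_white_cap: Small white vial with white cap, 23 diameter, 52 high, standing. Origin: centre of its base. To be left alone.

How it is judged:
By the outcome, as a careful person would: the job done as asked, in the order asked, and still so for the second after the job is handed in, with the robot touching nothing.
It also fails if it takes over 72 s, if anything falls off the work surface, if the arm or the gripper's body presses on something with over 40 N, if the wrist force passes 120 N, or if a joint passes its speed limit or range.

## Robot

A 6-joint arm with a two-finger parallel gripper is mounted at the origin on a cart in front of the work surface, level with it; the furniture and walls round the work are solid. World frame = base frame: x ahead of the robot, y to its left, z up, the work surface at z = 0. Lengths are in m, angles in rad, forces in N, time in s.
With the tool pointing down it reaches from about 0.25 to 0.775 m from the base axis. Payload 4 kg.
Tool frame: the origin (TCP) lies at the very end of the fingers, on their centre line; the grasp point (between the pads) lies 19 mm behind it; z points along the fingers, x is the direction in which the jaws open and shut, and the axes are right-handed (so a half turn about z gives the same grasp; the last joint's range is limited). The gripper opens to 94 mm and grips with 3 to 60 N. Pads are 16 mm wide; open, the fingers measure 119 mm over their backs; the gripper's body (75 mm by 177 mm) begins 78 mm behind the grasp point.
Start: joints at [1.029, 0.087, 1.371, -0, 1.684, -0.103], TCP at [0.234, 0.498, 0.206] pointing down, gripper open.
Joint ranges: [-3.1, 3.1], [-0.76, 2.03], [0.27, 2.55], [-1.08, 4.22], [0.17, 2.65], [-2.57, 2.57]. Speed limits (rad/s): [2.79, 2.79, 3.14, 3.14, 3.14, 3.14].

## Interface

Orientations are given as [roll, pitch, yaw] about the fixed x, y, z axes, in that order (R = Rz(yaw) Ry(pitch) Rx(roll)).
In Python, from bench import robot, cams, ticket gives the robot as it stands.
- The arm moves only by the tool jog_arm, never from a script. Its argument "series" is a list of rows, each an object of numbers: "x", "y", "z": the shift along the tool's x, y, z in m; "rx", "ry", "rz": the turn, a rotation vector about the tool's x, y, z in degrees. A call has 1 to 12 rows; each row shifts and turns the pose as measured when the row begins, along the tool's axes as they then stand; what a row does not reach is not made up. A row lasts 1/12 s, in which the tool goes at most 41.7 mm and 7.16 degrees, less where a joint would pass 70% of its speed; a pose out of reach is approached as far as the arm can. A call with a gripper value outside its range is refused whole. "claw" is the opening, from 0 (shut) to 1 (fully open), set as the call begins (left out, the last holds). The fingers move at their own pace and stop on an object; the grip force is fixed at half the most. Time passes only in rows, so rows that do not move let the fingers close. It gives the time, the measured TCP pose, the force and the opening at its end, in the units of the state.
- robot.get_obs(): the state, without advancing time (a new reading comes with each control period).
- cams.snapshot(name): name is "scene" or "side" or "wrist"; returns a dict with "img" (420x560x3 uint8, red, green, blue), "mtx" (3x3 intrinsics, pixels), "origin" and "attitude" of the camera in the world. Camera axes: x right, y down, z forward; pixel columns grow to the right and rows downward; lengths in m; the calibration is good to about 2 mm. A picture is of the moment at which its call begins. There is no depth.
- ticket.close_job(): hands the job in, once; it reports no verdict.
Trained networks look in a picture, given as the dict that the camera call returned (one of the last four; its "shot" number tells which), for a name from the list of things; names that differ only in an ending like _2 or _b are one class to them, and where a whole thing is asked for, a point or a joint stands for the part that bears it (a point fixed in the world has none). Each returns a list of dicts, best first, with "p" (0 to 1); they miss things now and then, are a little off and sometimes report something else, mostly with a low value. They report only what shows in the picture. A call takes as long as a camera call.
- cams.look_for(thing, picture): "bbox" ([left, top, width, height] in pixels, round what is visible of it).
The state is a dict: "time": time; "joint_positions": joint angles; "qvel": joint speeds; "joint_torque": joint torques, N m; "tool_pos": TCP position; "ee_rot": TCP orientation; "wrist_force": force on the tool from outside, world axes, zero at the start; "wrist_torque": the same for the moment, N m; "width": finger opening in m.
Only numpy, scipy, OpenCV 4.12 (cv2) and the standard library are available. Lean on these libraries where they do the work, as an engineer would, in place of code of your own. Each camera call takes 0.05 s, during which the arm holds its last target.

## Working session

There is one attempt and no reset: what is moved stays moved. The work goes in short steps, Python scripts to look and compute and a tool call to move; the robot and the scene stay as the last step left them, time stands still between calls to the robot, and variables do not carry over. Pictures are saved under pics/ and viewed, and the job is handed in when it is done.

Besides the shell and the picture viewer there is one more tool, called after "Emit:" as name([rows], argument=value, ...), one row to a line, values as JSON. jog_arm: Moves the arm, as the interface text tells. Its arguments: {"type":"object","properties":{"series":{"type":"array","items":{"type":"object","properties":{"x":{"type":"number"},"y":{"type":"number"},"z":{"type":"number"},"rx":{"type":"number"},"ry":{"type":"number"},"rz":{"type":"number"}}}},"claw":{"type":"number"}},"required":["series"]}

```bash
ls; mkdir -p pics
cat > h.py <<'E'
import numpy as np, cv2
from bench import robot, cams, ticket
def snap(n,f):
    s=cams.snapshot(n); cv2.imwrite('pics/'+f,s['img'][:,:,::-1]); return s
def ray(s,u,v):
    K=np.array(s['mtx']); d=np.linalg.inv(K)@np.array([u,v,1.])
    A=np.array(s['attitude'])
    if A.shape!=(3,3):
        from scipy.spatial.transform import Rotation as R
        A=R.from_euler('xyz',A).as_matrix()
    return np.array(s['origin']),A@d
def onz(s,u,v,z):
    o,d=ray(s,u,v); return o+d*(z-o[2])/d[2]
def proj(s,p):
    from scipy.spatial.transform import Rotation as R
    A=np.array(s['attitude'])
    if A.shape!=(3,3): A=R.from_euler('xyz',A).as_matrix()
    q=np.array(s['mtx'])@(A.T@(np.array(p)-np.array(s['origin']))); return q[:2]/q[2]
E
python3 - <<'E'
from h import *
print(robot.get_obs())
for n in ['scene','side','wrist']:
    s=snap(n,n+'0.png'); print(n,s['origin'],s['attitude'],s['mtx'])
    for t in ['photometer','orange_carrier','green_carrier','start_button','vial_black_cap','vial_white_cap']:
        print(t,[(np.round(d['bbox']),round(d['p'],2)) for d in cams.look_for(t,s)][:2])
E
```

```text
pics
{'time': 0.0, 'joint_positions': array([ 1.02886246e+00,  8.79719673e-02,  1.37225192e+00, -4.27816239e-05,
        1.68358239e+00, -1.03094346e-01]), 'qvel': array([-2.07705033e-04, -6.43110037e-04, -1.01851871e-03, -1.08296669e-03,
        7.42685201e-04,  7.21850428e-05]), 'joint_torque': array([ 1.83448428e-03, -3.40162146e+01, -3.02440774e+01,  7.19702756e-02,
        3.26867716e-02, -1.84939504e-04]), 'tool_pos': array([0.23342063, 0.49740724, 0.20429609]), 'ee_rot': array([-3.14140714e+00,  2.20624516e-03,  1.13195224e+00]), 'wrist_force': array([-0.27373279, -0.27907267,  0.31603978]), 'wrist_torque': array([ 0.01913329, -0.04516428,  0.026482  ]), 'width': 0.09398350640852399}
scene [ 0.03283806 -0.52896067  0.97574232] [-2.4670938   0.01778215 -0.92066371] [[495.624102     0.         276.80251512]
 [  0.         495.624102   206.23715778]
 [  0.           0.           1.        ]]
photometer [(array([157., 143.,  99.,  83.]), 0.96), (array([172., 164.,   8.,  10.]), 0.62)]
orange_carrier [(array([289., 225.,  54.,  45.]), 0.97)]
green_carrier [(array([260., 277.,  53.,
[... 151 characters left out ...]
[-0.37702522  0.30764992  0.95441884] [-2.2800386  -0.01865769 -1.95026252] [[456.38563849   0.         272.10149029]
 [  0.         456.38563849 202.69171376]
 [  0.           0.           1.        ]]
photometer [(array([163., 248.,  49.,  10.]), 0.92)]
orange_carrier []
green_carrier []
start_button [(array([164., 249.,  47.,  11.]), 0.54)]
vial_black_cap []
vial_white_cap []
wrist [0.1697615  0.52776333 0.38430402] [ 2.89678960e+00 -3.91179012e-04  1.13237683e+00] [[337.95225766   0.         280.98135293]
 [  0.         337.95225766 206.189614  ]
 [  0.           0.           1.        ]]
photometer []
orange_carrier []
green_carrier []
start_button []
vial_black_cap []
vial_white_cap []
```

View pics/scene0.png

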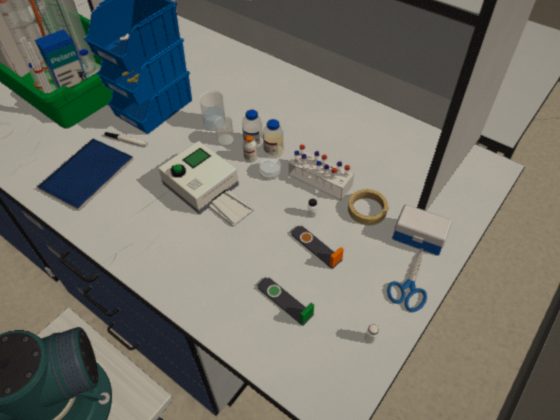

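View pics/side0.png

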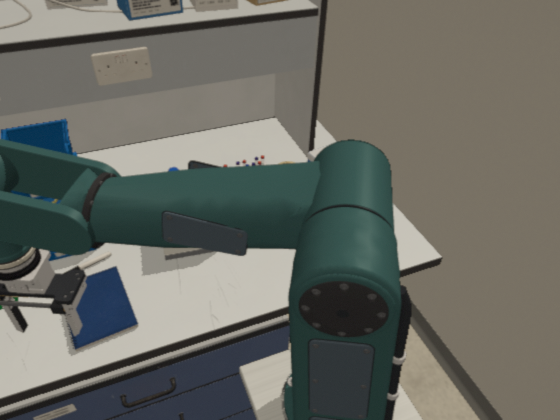

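View pics/wrist0.png

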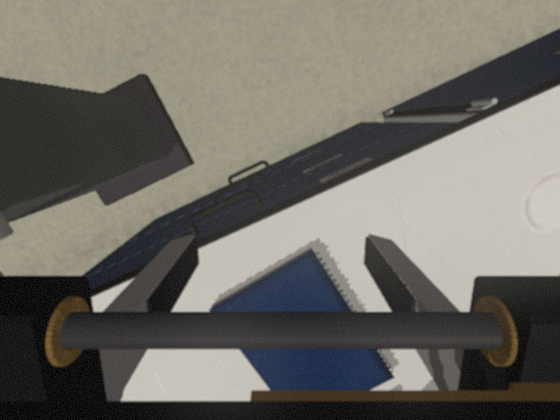

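The scene view shows the photometer around (200,178) with its ledge at (232,208). The orange carrier has its window at (306,238) and tab at (337,257), and the green carrier runs from (273,291) to (308,314). The black-cap vial is at (312,208) and the white-cap vial at (373,332). I'll locate these in the world.

Run:
```python
from h import *
s=snap('scene','s1.png')
for n,u,v,z in [('win',306,238,.008),('tabtop',337,257,.048),('gwin',274,291,.008),('gtab',308,312,.048),('btn',179,170,.085),('ledge end L',253,208,.008),('ledge end R',232,224,.008),('ledgeslotR',210,206,.008),('vb',313,216,0),('vw',372,340,0)]:
    print(n,onz(s,u,v,z).round(4))
im=s['img'][130:340,140:390]
cv2.imwrite('pics/s1z.png',cv2.resize(im[:,:,::-1],(750,630)[:2],interpolation=cv2.INTER_CUBIC)[:600])
```

```text
win [ 0.6028 -0.1611  0.008 ]
tabtop [ 0.5781 -0.2607  0.048 ]
gwin [ 0.4448 -0.1864  0.008 ]
gtab [ 0.4309 -0.2857  0.048 ]
btn [0.5383 0.1771 0.085 ]
ledge end L [ 0.5987 -0.0024  0.008 ]
ledge end R [0.5296 0.0075 0.008 ]
ledgeslotR [0.5395 0.0885 0.008 ]
vb [ 0.6721 -0.1338  0.    ]
vw [ 0.4787 -0.4153  0.    ]
```

View pics/s1z.png

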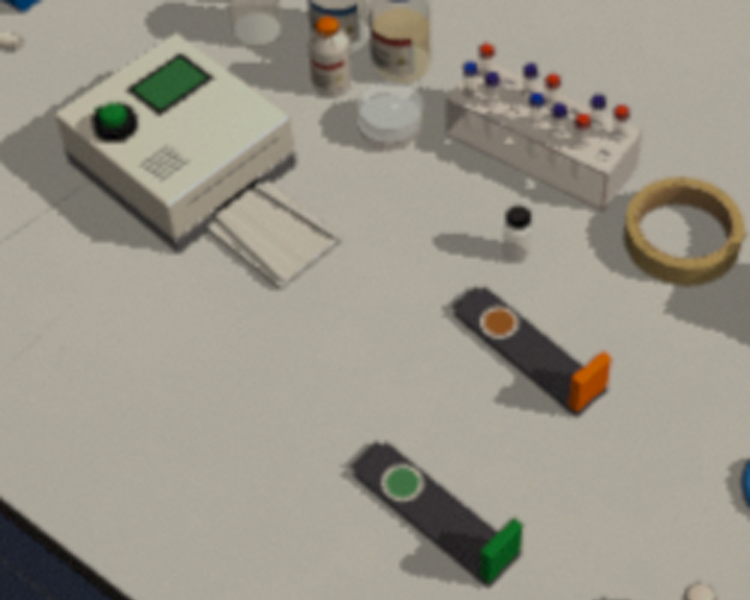

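Emit:
jog_arm([
  {"x":-0.024,"y":0.0264,"z":-0.0073},
  {"x":-0.024,"y":0.0264,"z":-0.0073},
  {"x":-0.024,"y":0.0264,"z":-0.0073},
  {"x":-0.024,"y":0.0264,"z":-0.0073},
  {"x":-0.024,"y":0.0264,"z":-0.0073},
  {"x":-0.024,"y":0.0264,"z":-0.0073},
  {"x":-0.024,"y":0.0264,"z":-0.0073},
  {"x":-0.024,"y":0.0264,"z":-0.0073},
  {"x":-0.024,"y":0.0264,"z":-0.0073},
  {"x":-0.024,"y":0.0264,"z":-0.0073},
  {"x":-0.024,"y":0.0264,"z":-0.0073},
  {"x":-0.024,"y":0.0264,"z":-0.0073},
])

```text
invalid input
```

Emit:
jog_arm([
  {"x":-0.024,"y":0.026,"z":-0.007,"rx":0,"ry":0,"rz":0},
  {"x":-0.024,"y":0.026,"z":-0.007,"rx":0,"ry":0,"rz":0},
], claw=1)

```text
time: 1.27
tool_pos: [0.2583, 0.4344, 0.2164]
ee_rot: [-3.139, 0.004, 1.14]
wrist_force: [0.4, 0.9, 0.5]
width: 0.094
```

Emit:
jog_arm([
  {"x":-0.024,"y":0.026,"z":-0.007},
  {"x":-0.024,"y":0.026,"z":-0.007},
  {"x":-0.024,"y":0.026,"z":-0.007},
  {"x":-0.024,"y":0.026,"z":-0.007},
  {"x":-0.024,"y":0.026,"z":-0.007},
  {"x":-0.024,"y":0.026,"z":-0.007},
  {"x":-0.024,"y":0.026,"z":-0.007},
  {"x":-0.024,"y":0.026,"z":-0.007},
  {"x":-0.024,"y":0.026,"z":-0.007},
  {"x":-0.024,"y":0.026,"z":-0.007},
  {"x":-0.024,"y":0.026,"z":-0.007},
  {"x":-0.024,"y":0.026,"z":-0.007},
])

```text
invalid input
```

Emit:
jog_arm([
  {"x":-0.024,"y":0.026,"z":-0.007},
  {"x":-0.024,"y":0.026,"z":-0.007},
  {"x":-0.024,"y":0.026,"z":-0.007},
  {"x":-0.024,"y":0.026,"z":-0.007},
  {"x":-0.024,"y":0.026,"z":-0.007},
  {"x":-0.024,"y":0.026,"z":-0.007},
  {"x":-0.024,"y":0.026,"z":-0.007},
  {"x":-0.024,"y":0.026,"z":-0.007},
  {"x":-0.024,"y":0.026,"z":-0.007},
  {"x":-0.024,"y":0.026,"z":-0.007},
  {"x":-0.024,"y":0.026,"z":-0.007},
  {"x":-0.024,"y":0.026,"z":-0.007},
], claw=1)

```text
invalid input
```

Emit:
jog_arm([
  {"x":-0.024,"y":0.026,"z":-0.007,"rx":0,"ry":0,"rz":0},
  {"x":-0.024,"y":0.026,"z":-0.007,"rx":0,"ry":0,"rz":0},
  {"x":-0.024,"y":0.026,"z":-0.007,"rx":0,"ry":0,"rz":0},
  {"x":-0.024,"y":0.026,"z":-0.007,"rx":0,"ry":0,"rz":0},
  {"x":-0.024,"y":0.026,"z":-0.007,"rx":0,"ry":0,"rz":0},
  {"x":-0.024,"y":0.026,"z":-0.007,"rx":0,"ry":0,"rz":0},
  {"x":-0.024,"y":0.026,"z":-0.007,"rx":0,"ry":0,"rz":0},
  {"x":-0.024,"y":0.026,"z":-0.007,"rx":0,"ry":0,"rz":0},
  {"x":-0.024,"y":0.026,"z":-0.007,"rx":0,"ry":0,"rz":0},
  {"x":-0.024,"y":0.026,"z":-0.007,"rx":0,"ry":0,"rz":0},
  {"x":-0.024,"y":0.026,"z":-0.007,"rx":0,"ry":0,"rz":-6},
  {"x":-0.024,"y":0.026,"z":-0.007,"rx":0,"ry":0,"rz":-6},
])

```text
time: 2.27
tool_pos: [0.4282, 0.028, 0.3062]
ee_rot: [3.138, 0.001, 1.359]
wrist_force: [0.9, 1.9, 0.7]
width: 0.0942
```

Emit:
jog_arm([
  {"x":-0.027,"y":0.019,"z":-0.008,"rx":0,"ry":0,"rz":0},
  {"x":-0.027,"y":0.019,"z":-0.008,"rx":0,"ry":0,"rz":0},
  {"x":-0.027,"y":0.019,"z":-0.008,"rx":0,"ry":0,"rz":0},
  {"x":0,"y":0,"z":0,"rx":0,"ry":0,"rz":0},
  {"x":0,"y":0,"z":0,"rx":0,"ry":0,"rz":0},
])

```text
time: 2.68
tool_pos: [0.4701, -0.0747, 0.3323]
ee_rot: [3.135, 0.002, 1.353]
wrist_force: [0.3, -0.2, 0.6]
width: 0.0936
```

Run:
```python
from h import *
s=snap('wrist','w1.png'); print(s['origin'],s['attitude'])
import pickle; pickle.dump(s,open('w1.pkl','wb'))
for t in ['photometer','orange_carrier','green_carrier','start_button','vial_black_cap','vial_white_cap']:
        print(t,[(np.round(d['bbox']),round(d['p'],2)) for d in cams.look_for(t,s)][:2])
o=robot.get_obs();print(o['tool_pos'],o['ee_rot'],o['time'])
```

```text
[ 0.4000827  -0.05880848  0.51063276] [2.88983302e+00 1.83485504e-03 1.35300520e+00]
photometer [(array([341., 160., 184., 109.]), 0.88)]
orange_carrier [(array([189., 251.,  90.,  35.]), 0.88), (array([341., 160., 189., 104.]), 0.73)]
green_carrier [(array([128., 154., 107.,  42.]), 0.76), (array([192., 253.,  83.,  22.]), 0.23)]
start_button [(array([483., 180.,  23.,  19.]), 0.75)]
vial_black_cap [(array([269., 292.,  15.,  23.]), 0.81)]
vial_white_cap [(array([ 47., 210.,  37.,  24.]), 0.92), (array([188., 251.,  91.,  35.]), 0.44)]
[ 0.46948139 -0.07234368  0.33238747] [3.13428097e+00 2.57383114e-03 1.35735438e+00] 3.0333
```

View pics/w1.png

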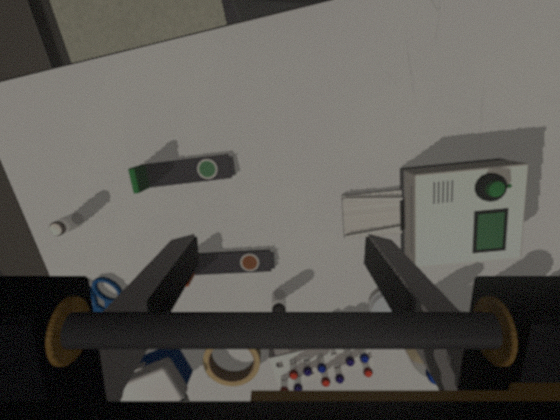

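The wrist view shows the ledge at (343–402, 192–237), the button at (494,188) and the photometer top. The orange carrier's window is at (250,262), with its tab hidden behind a finger. I'll zoom in for precise edges.

Run:
```python
import cv2
im=cv2.imread('pics/w1.png')
cv2.imwrite('pics/w1a.png',cv2.resize(im[150:280,335:535],(800,520),interpolation=cv2.INTER_CUBIC))
a=cv2.resize(im[235:295,175:295],(800,400),interpolation=cv2.INTER_CUBIC)
cv2.imwrite('pics/w1b.png',cv2.convertScaleAbs(a,alpha=2))
```

```text
(no output)
```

View pics/w1a.png

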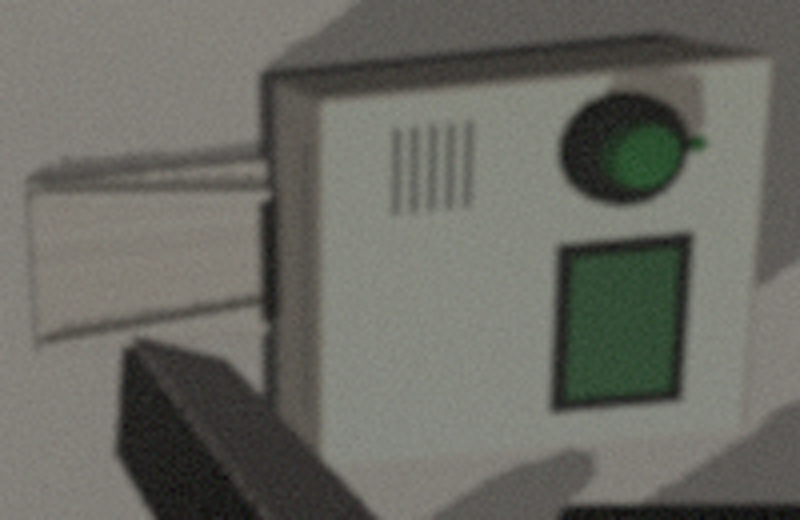

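View pics/w1b.png

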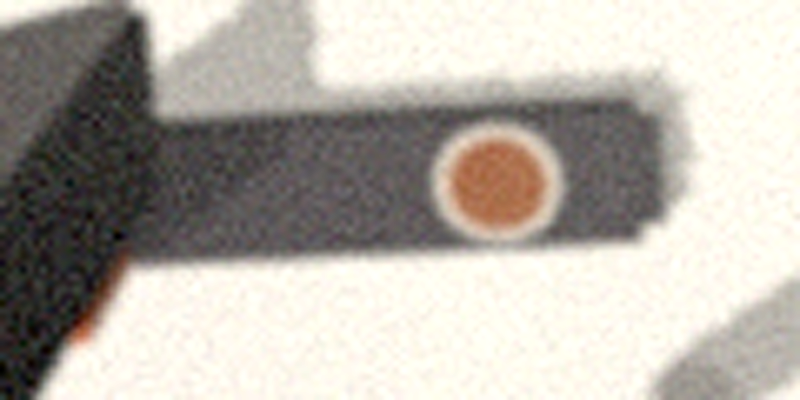

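Run:
```python
from h import *
import pickle; s=pickle.load(open('w1.pkl','rb'))
Z=lambda X,Y:(335+X/4,150+Y/4)
for n,p,z in [('ledge up',Z(28,185),.008),('ledge low',Z(36,345),.008),('mouth up outer',Z(265,150),.008),('mouth up in',Z(265,188),.008),('low in',Z(260,298),.008),('dark up',Z(268,205),.008),('dark low',Z(268,320),.008),('base fl',Z(265,75),0.),
 ('topfl',Z(320,98),.064),('topfr',Z(325,465),.064),('topbl',Z(772,58),.064),('topbr',Z(742,428),.064),('btn',Z(648,155),.085),('lead L',(175+638*.15,235+100*.15),.008),('lead R',(175+640*.15,235+240*.15),.008),('tip',(175+660*.15,235+168*.15),.004),('win',(175+497*.15,235+182*.15),.008),('sideL',(175+165*.15,235+125*.15),.008),('sideR',(175+150*.15,235+264*.15),.008),('tab corner',(175+85*.15,235+335*.15),.048)]:
    print(n,onz(s,*p,z).round(4))
```

```text
ledge up [0.5309 0.0065 0.008 ]
ledge low [ 0.5951 -0.0015  0.008 ]
mouth up outer [0.5368 0.0964 0.008 ]
mouth up in [0.5515 0.0945 0.008 ]
low in [0.5948 0.0869 0.008 ]
dark up [0.5584 0.0947 0.008 ]
dark low [0.6044 0.0888 0.008 ]
base fl [0.5102 0.1026 0.    ]
topfl [0.508  0.0992 0.064 ]
topfr [0.6403 0.0852 0.064 ]
topbl [0.5269 0.2465 0.064 ]
topbr [0.6579 0.231  0.064 ]
btn [0.544  0.1922 0.085 ]
lead L [ 0.5928 -0.1191  0.008 ]
lead R [ 0.6282 -0.1267  0.008 ]
tip [ 0.6126 -0.1183  0.004 ]
win [ 0.606 -0.157  0.008]
sideL [ 0.5746 -0.231   0.008 ]
sideR [ 0.6087 -0.2445  0.008 ]
tab corner [ 0.6058 -0.2489  0.048 ]
```

Emit:
jog_arm([
  {"x":-0.0186,"y":0.0195,"z":0.0228,"rx":0,"ry":0,"rz":0},
  {"x":-0.0186,"y":0.0195,"z":0.0228,"rx":0,"ry":0,"rz":0},
  {"x":-0.0186,"y":0.0195,"z":0.0228,"rx":0,"ry":0,"rz":0},
  {"x":-0.0186,"y":0.0195,"z":0.0228,"rx":0,"ry":0,"rz":0},
  {"x":-0.0186,"y":0.0195,"z":0.0228,"rx":0,"ry":0,"rz":0},
  {"x":-0.0186,"y":0.0195,"z":0.0228,"rx":0,"ry":0,"rz":0},
  {"x":-0.0186,"y":0.0195,"z":0.0228,"rx":0,"ry":0,"rz":0},
  {"x":-0.0186,"y":0.0195,"z":0.0228,"rx":0,"ry":0,"rz":-3},
  {"x":0,"y":0,"z":0,"rx":0,"ry":0,"rz":0},
  {"x":0,"y":0,"z":0,"rx":0,"ry":0,"rz":0},
])

```text
time: 3.87
tool_pos: [0.6013, -0.2471, 0.1498]
ee_rot: [3.123, 0.001, 1.431]
wrist_force: [0.5, 0.9, -0.0]
width: 0.0942
```

```bash
cat > w.py <<'E'
import sys
from h import *
import pickle
f=sys.argv[1]
s=snap('wrist',f+'.png'); pickle.dump(s,open(f+'.pkl','wb'))
o=robot.get_obs();print(o['tool_pos'],o['ee_rot'],o['time'],o['wrist_force'],o['width'])
E
python3 w.py w2
python3 - <<'E'
import cv2
im=cv2.imread('pics/w2.png'); cv2.imwrite('pics/w2.b.png',cv2.convertScaleAbs(cv2.resize(im,(800,600)),alpha=1.7))
E
```

```text
[ 0.60067061 -0.24684758  0.14894054] [3.12448637e+00 1.05426121e-03 1.43077464e+00] 3.9167 [ 0.39336079  0.29222469 -0.46314702] 0.093927894690323
```

View pics/w2.b.png

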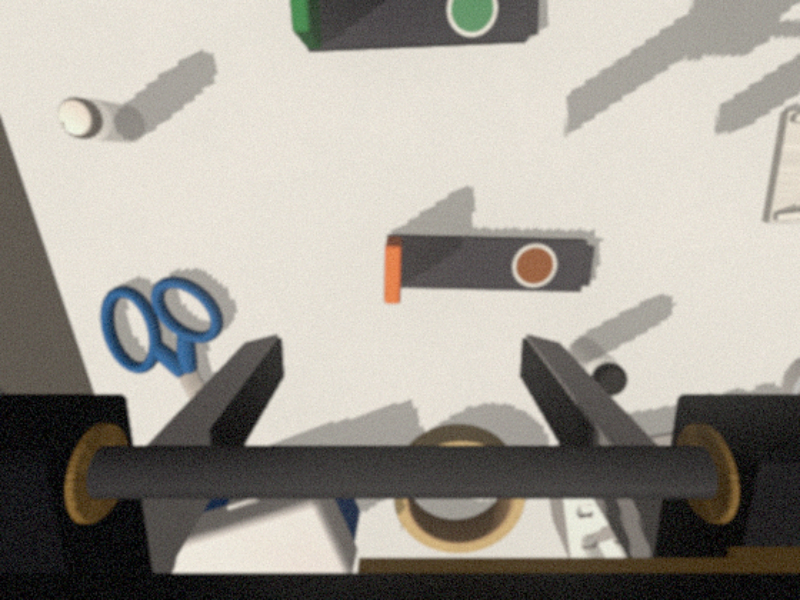

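The whole orange carrier is now visible. In the 800-wide picture its tab is at (393,270) and its window at (534,265). The fingers sit below and clear of it, and the black-cap vial is at (610,378).

Run:
```python
from h import *
import pickle; s=pickle.load(open('w2.pkl','rb'))
im=s['img'][150:220,255:435]; cv2.imwrite('pics/w2c.png',cv2.convertScaleAbs(cv2.resize(im[:,:,::-1],None,fx=4.4,fy=4.4,interpolation=cv2.INTER_CUBIC),alpha=1.7))
g=cv2.cvtColor(s['img'],cv2.COLOR_RGB2HSV)
m=((g[:,:,0]<14)&(g[:,:,1]>130)&(g[:,:,2]>60)).astype(np.uint8)
n,l,st,c=cv2.connectedComponentsWithStats(m)
for i in range(1,n):
    if st[i,4]>60:
        print(st[i],c[i]); pts=np.argwhere(l==i)[:,::-1].astype(np.float32); r=cv2.minAreaRect(pts); print(r, onz(s,*c[i],.048 if st[i,2]<20 else .008))
```

```text
[270 170  11  42 425] [274.78588235 190.2       ]
((275.0, 190.5), (41.0, 10.0), 90.0) [ 0.58805184 -0.25051837  0.048     ]
[363 175  23  22 352] [373.84375    185.58238636]
((374.0, 185.5), (21.0, 22.0), 90.0) [ 0.60541388 -0.1574616   0.008     ]
```

View pics/w2c.png

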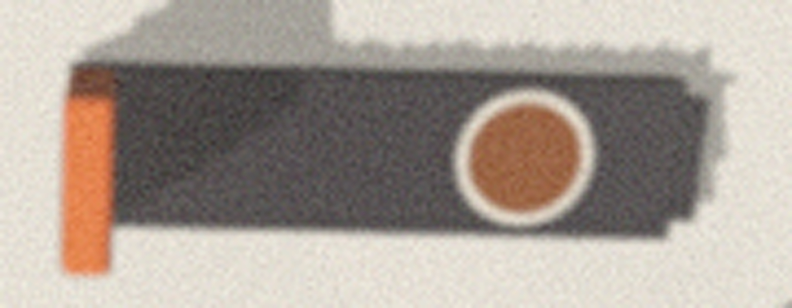

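Run:
```python
from h import *
import pickle; s=pickle.load(open('w2.pkl','rb'))
Z=lambda X,Y:(255+X/4.4-.4,150+Y/4.4-.4)
P={}
for n,p,z in [('tab',Z(87.5,183),.048),('tabTL',Z(65,96),.048),('tabBL',Z(63,270),.048),('tabTR',Z(113,96),.048),('tabBR',Z(111,270),.048),('sU1',Z(120,66),.008),('sU2',Z(680,77),.008),('sL1',Z(120,226),.008),('sL2',Z(665,236),.008),('win',Z(525,157),.008)]:
    P[n]=onz(s,*p,z); print(n,P[n].round(4))
for a,b in [('sU1','sU2'),('sL1','sL2')]:
    d=P[b]-P[a]; print(np.degrees(np.arctan2(d[1],d[0])))
d=P['tabTL']-P['tabBL'];print(np.degrees(np.arctan2(d[1],d[0]))-90)
```

```text
tab [ 0.5889 -0.2509  0.048 ]
tabTL [ 0.5716 -0.2527  0.048 ]
tabBL [ 0.6054 -0.2581  0.048 ]
tabTR [ 0.5729 -0.2437  0.048 ]
tabBR [ 0.6067 -0.2489  0.048 ]
sU1 [ 0.573  -0.2423  0.008 ]
sU2 [ 0.5922 -0.1231  0.008 ]
sL1 [ 0.6082 -0.2472  0.008 ]
sL2 [ 0.6273 -0.1279  0.008 ]
win [ 0.6051 -0.1574  0.008 ]
80.86624605370567
80.91377143387653
80.82389889887062
```

Emit:
jog_arm([
  {"x":-0.0057,"y":-0.0105,"z":0.03,"rx":1,"ry":0,"rz":1.1},
  {"x":0,"y":0,"z":0.03,"rx":0,"ry":0,"rz":0},
  {"x":0,"y":0,"z":0.01,"rx":0,"ry":0,"rz":0},
  {"x":0,"y":0,"z":0,"rx":0,"ry":0,"rz":0},
])

```text
time: 4.25
tool_pos: [0.5926, -0.2481, 0.0858]
ee_rot: [3.13, 0.004, 1.414]
wrist_force: [0.2, -0.1, 0.3]
width: 0.0942
```

```bash
python3 -c "
from h import *
o=robot.get_obs();print(o['tool_pos'],o['ee_rot'],o['time'],o['wrist_force'],o['width'])"
```

```text
[ 0.59263448 -0.24810545  0.0857625 ] [3.13001806 0.00437575 1.41448067] 4.25 [ 0.17237435 -0.12926312  0.33144725] 0.0941763189142453
```

Emit:
jog_arm([
  {"x":-0.0035,"y":-0.0028,"z":0.03,"rx":0.7,"ry":-0.2,"rz":0.2},
  {"x":0,"y":0,"z":0.025,"rx":0,"ry":0,"rz":0},
  {"x":0,"y":0,"z":0.005,"rx":0,"ry":0,"rz":0},
  {"x":0,"y":0,"z":0,"rx":0,"ry":0,"rz":0},
])

```text
time: 4.58
tool_pos: [0.5947, -0.2506, 0.0363]
ee_rot: [3.127, 0.013, 1.414]
wrist_force: [-0.4, 0.9, 0.2]
width: 0.0939
```

Emit:
jog_arm([
  {"x":-0.0012,"y":-0.005,"z":0.009,"rx":0.8,"ry":0.7,"rz":0},
  {"x":0,"y":0,"z":0.005,"rx":0,"ry":0,"rz":0},
  {"x":0,"y":0,"z":0,"rx":0,"ry":0,"rz":0},
])

```text
time: 4.83
tool_pos: [0.5926, -0.2517, 0.0284]
ee_rot: [3.133, 0.002, 1.416]
wrist_force: [-0.4, 0.2, -0.2]
width: 0.0939
```

Emit:
jog_arm([
  {"x":0.0006,"y":-0.003,"z":0.009,"rx":0.5,"ry":0.1,"rz":0.2},
  {"x":0,"y":-0.001,"z":0.004,"rx":0,"ry":0,"rz":0},
  {"x":0,"y":0,"z":0,"rx":0,"ry":0,"rz":0},
])

```text
time: 5.08
tool_pos: [0.5903, -0.2517, 0.0176]
ee_rot: [3.137, 0.002, 1.412]
wrist_force: [-0.6, -0.4, -0.8]
width: 0.0942
```

Positioned within about 1 mm, so I'll close on the tab.

Emit:
jog_arm([
  {"x":0,"y":0,"z":0,"rx":0,"ry":0,"rz":0},
  {"x":0,"y":0,"z":0,"rx":0,"ry":0,"rz":0},
  {"x":0,"y":0,"z":0,"rx":0,"ry":0,"rz":0},
  {"x":0,"y":0,"z":0,"rx":0,"ry":0,"rz":0},
  {"x":0,"y":0,"z":0,"rx":0,"ry":0,"rz":0},
  {"x":0,"y":0,"z":0,"rx":0,"ry":0,"rz":0},
  {"x":0,"y":0,"z":0,"rx":0,"ry":0,"rz":0},
  {"x":0,"y":0,"z":0,"rx":0,"ry":0,"rz":0},
], claw=0)

```text
time: 5.75
tool_pos: [0.5905, -0.2519, 0.018]
ee_rot: [3.136, 0.002, 1.411]
wrist_force: [0.1, -0.0, -0.5]
width: 0.0438
```

```bash
python3 w.py w3
python3 - <<'E'
import cv2
im=cv2.imread('pics/w3.png'); cv2.imwrite('pics/w3.b.png',cv2.convertScaleAbs(cv2.resize(im,(800,600)),alpha=1.7))
E
```

```text
[ 0.59052326 -0.25185911  0.01800188] [3.13627499e+00 2.44326177e-03 1.41145394e+00] 5.8 [ 0.38077507 -0.19481304  1.57133005] 0.04031056227795033
```

View pics/w3.b.png

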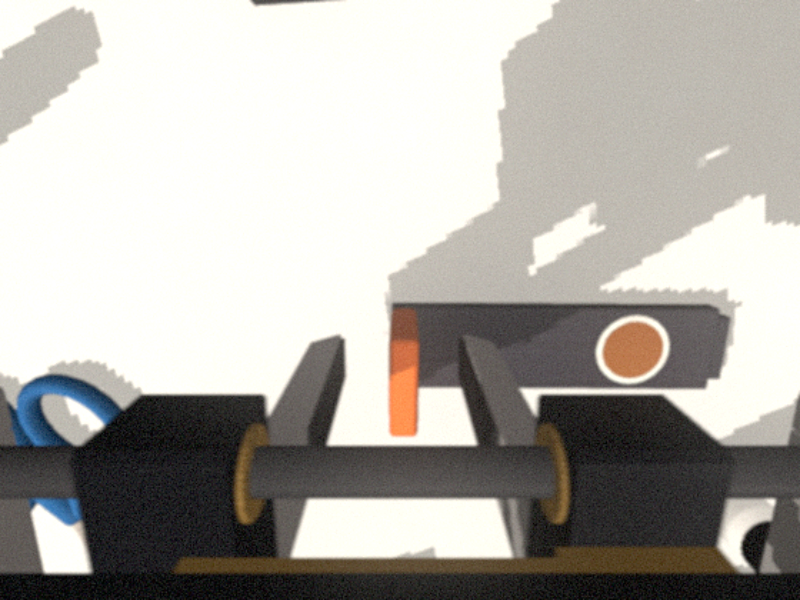

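The fingers are closing evenly on the tab, which is at (403,370) with fingers at 340 and 465. They close at about 75 mm/s, so I'll keep going.

Emit:
jog_arm([
  {"x":0,"y":0,"z":0,"rx":0,"ry":0,"rz":0},
  {"x":0,"y":0,"z":0,"rx":0,"ry":0,"rz":0},
  {"x":0,"y":0,"z":0,"rx":0,"ry":0,"rz":0},
  {"x":0,"y":0,"z":0,"rx":0,"ry":0,"rz":0},
  {"x":0,"y":0,"z":0,"rx":0,"ry":0,"rz":0},
  {"x":0,"y":0,"z":0,"rx":0,"ry":0,"rz":0},
  {"x":0,"y":0,"z":0,"rx":0,"ry":0,"rz":0},
])

```text
time: 6.38
tool_pos: [0.5908, -0.2518, 0.0182]
ee_rot: [3.136, 0.002, 1.411]
wrist_force: [0.5, -0.3, 0.8]
width: 0.0097
```

Emit:
jog_arm([
  {"x":0,"y":0,"z":-0.015,"rx":0,"ry":0,"rz":0},
  {"x":0,"y":0,"z":-0.02,"rx":0,"ry":0,"rz":0},
  {"x":0,"y":0,"z":-0.01,"rx":0,"ry":0,"rz":0},
  {"x":0,"y":0,"z":0,"rx":0,"ry":0,"rz":0},
])

```text
time: 6.72
tool_pos: [0.5882, -0.2508, 0.0611]
ee_rot: [-3.14, 0.001, 1.411]
wrist_force: [0.6, -0.1, -1.3]
width: 0.0098
```

```bash
python3 w.py w4
python3 - <<'E'
import cv2
im=cv2.imread('pics/w4.png'); cv2.imwrite('pics/w4.b.png',cv2.convertScaleAbs(cv2.resize(im,(800,600)),alpha=1.7))
E
```

```text
[ 0.58801085 -0.25069065  0.06025725] [-3.13961574e+00  4.14633357e-04  1.41144012e+00] 6.7667 [ 0.05355647  1.1385131  -1.61888483] 0.009605589215392639
```

View pics/w4.b.png

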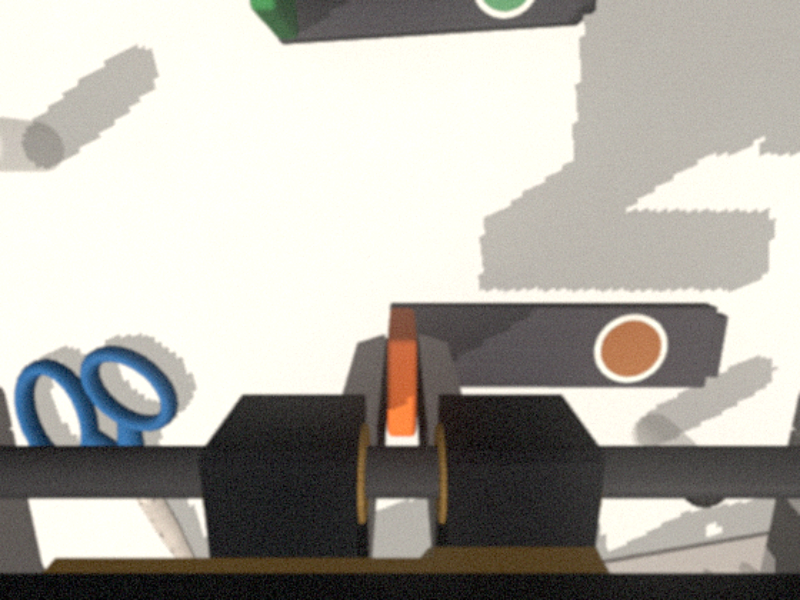

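The carrier came up level, with the window still at (631,348) relative to the camera. Next I'll carry it to the ledge.

Emit:
jog_arm([
  {"x":0.02,"y":-0.007,"z":0,"rx":0,"ry":0,"rz":-1},
  {"x":0.029,"y":-0.01,"z":0,"rx":0,"ry":0,"rz":-1.2},
  {"x":0.029,"y":-0.01,"z":0,"rx":0,"ry":0,"rz":0},
  {"x":0.029,"y":-0.01,"z":0,"rx":0,"ry":0,"rz":0},
  {"x":0.029,"y":-0.01,"z":0,"rx":0,"ry":0,"rz":0},
  {"x":0.024,"y":-0.009,"z":0,"rx":0,"ry":0,"rz":0},
  {"x":0.008,"y":-0.003,"z":0,"rx":0,"ry":0,"rz":0},
  {"x":0,"y":0,"z":0,"rx":0,"ry":0,"rz":0},
  {"x":0,"y":0,"z":0,"rx":0,"ry":0,"rz":0},
])

```text
time: 7.52
tool_pos: [0.5444, -0.0711, 0.0496]
ee_rot: [-3.128, 0.001, 1.448]
wrist_force: [0.1, 0.0, -0.6]
width: 0.0097
```

```bash
python3 w.py w5
python3 - <<'E'
import cv2
im=cv2.imread('pics/w5.png'); cv2.imwrite('pics/w5.b.png',cv2.convertScaleAbs(cv2.resize(im,(800,600)),alpha=1.7))
E
```

```text
[ 0.54447677 -0.07145123  0.04955867] [-3.12727792e+00  6.08454978e-04  1.44753305e+00] 7.5667 [-0.18608324  0.10504435 -0.9365095 ] 0.009981514443758431
```

View pics/w5.b.png

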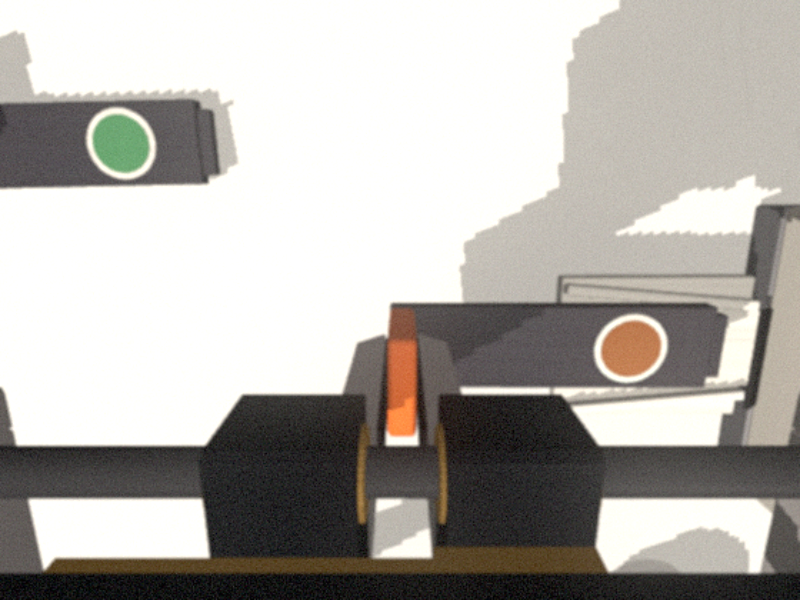

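Emit:
jog_arm([
  {"x":0,"y":0.0105,"z":0,"rx":-0.8,"ry":0,"rz":-0.2},
  {"x":0,"y":0,"z":0,"rx":0,"ry":0,"rz":0},
  {"x":0,"y":0,"z":0,"rx":0,"ry":0,"rz":0},
])

```text
time: 7.82
tool_pos: [0.5569, -0.0766, 0.0489]
ee_rot: [3.14, 0.002, 1.448]
wrist_force: [-0.2, -0.4, -1.3]
width: 0.0097
```

```bash
python3 w.py w6
python3 - <<'E'
import cv2
im=cv2.imread('pics/w6.png'); cv2.imwrite('pics/w6.b.png',cv2.convertScaleAbs(cv2.resize(im[180:300,360:560],(800,480),interpolation=cv2.INTER_CUBIC),alpha=1.4))
E
```

```text
[ 0.55706433 -0.07672449  0.04897071] [3.13940665e+00 2.26681167e-03 1.44744289e+00] 7.8667 [-0.03910842  0.05049586 -0.96415583] 0.009773814194157092
```

View pics/w6.b.png

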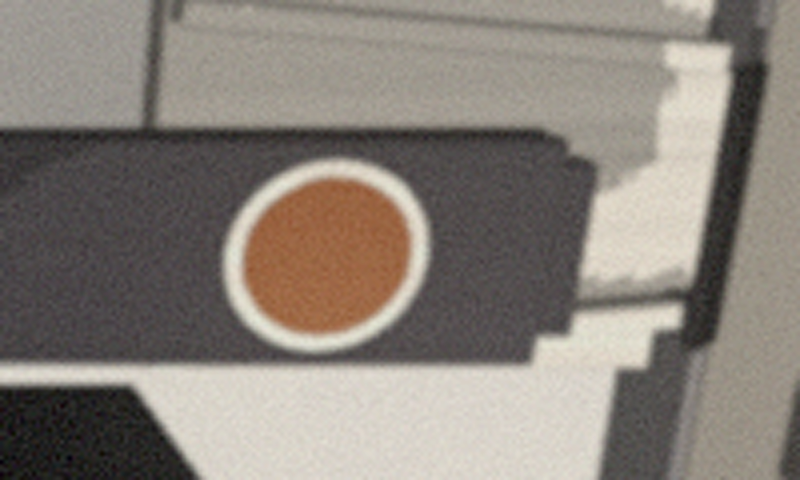

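Run:
```python
from h import *
import pickle; s=pickle.load(open('w6.pkl','rb'))
print(s['origin'])
Z=lambda X,Y:(360+X/4-.4,180+Y/4-.4)
P={}
for n,p,z in [('mL',Z(735,66),.008),('mR',Z(685,343),.008),('mLt',Z(768,66),.0185),('mRt',Z(712,345),.0185),('win',Z(327,256),.039),('U1',Z(20,131),.039),('U2',Z(540,133),.039),('L1',Z(20,365),.039),('L2',Z(530,362),.039)]:
    P[n]=onz(s,*p,z); print(n,P[n].round(4))
f=lambda d:np.degrees(np.arctan2(d[1],d[0]))
print(f(P['mL']-P['mR'])-90, f(P['U2']-P['U1']),f(P['L2']-P['L1']))
m=(P['mL']+P['mR'])/2; yaw=np.radians(83.1); u=np.array([np.cos(yaw),np.sin(yaw)]); n=np.array([-u[1],u[0]])
c=(P['U2']+P['L2'])/2
print('mid',m,'win rel', (P['win']-m)[:2]@u,(P['win']-m)[:2]@n,'c',(c-m)[:2]@u,(c-m)[:2]@n)
```

```text
[ 0.48659454 -0.0675374   0.22754695]
mL [0.5558 0.0991 0.008 ]
mR [0.6051 0.0937 0.008 ]
mLt [0.5532 0.0963 0.0185]
mRt [0.6004 0.0905 0.0185]
win [0.5679 0.0177 0.039 ]
U1 [ 0.5432 -0.0261  0.039 ]
U2 [0.5527 0.0483 0.039 ]
L1 [ 0.5798 -0.0284  0.039 ]
L2 [0.5887 0.0479 0.039 ]
83.71551193706486 82.75722109645034 83.36786922593285
mid [0.58049127 0.09642782 0.008     ] win rel -0.07967856967077168 0.003048074377227813 c -0.04911679351999599 0.003930496475786401
```

```bash
cat > ov.py <<'E'
from h import *
import pickle,sys
def ov(s,out,mx,my,yawd,crop,sc,al=1.4):
    y=np.radians(yawd); u=np.array([np.cos(y),np.sin(y)]); n=np.array([-u[1],u[0]])
    W=lambda a,b,z: np.r_[np.array([mx,my])+a*u+b*n, z]
    x0,y0,x1,y1=crop
    im=cv2.convertScaleAbs(cv2.resize(s['img'][y0:y1,x0:x1,::-1],None,fx=sc,fy=sc,interpolation=cv2.INTER_CUBIC),alpha=al)
    def L(p,q,c):
        a=(proj(s,W(*p))-[x0,y0]+.5)*sc; b=(proj(s,W(*q))-[x0,y0]+.5)*sc
        cv2.line(im,tuple(int(v) for v in a.round()),tuple(int(v) for v in b.round()),c,1,cv2.LINE_AA)
    H=.008
    for b in(-.035,.035): L((0,b,H),(-.09,b,H),(0,0,255))
    L((-.09,-.035,H),(-.09,.035,H),(0,0,255))
    for sg in(-1,1):
        for z,c in((H,(255,0,0)),(H+.006,(255,0,255))): L((0,sg*.0195,z),(-.09,sg*.0275,z),c)
        L((0,sg*.0195,H),(0,sg*.0195,H+.0105),(0,255,0))
    for z in(H,H+.0105): L((0,-.0195,z),(0,.0195,z),(0,255,0))
    for z in(0,.064):
        q=[(0,-.068,z),(0,.068,z),(.15,.068,z),(.15,-.068,z)]
        for i in range(4): L(q[i],q[(i+1)%4],(255,255,0))
    cv2.imwrite('pics/'+out,im)
if __name__=='__main__':
    mx,my,yw=map(float,sys.argv[1:4]); t=sys.argv[4]
    ov(pickle.load(open('w6.pkl','rb')),f'o6{t}.png',mx,my,yw,(360,150,560,300),4)
    ov(pickle.load(open('w1.pkl','rb')),f'o1{t}.png',mx,my,yw,(335,150,535,280),4,1.8)
E
python3 ov.py .5745 .092 83.1 a
```

View pics/o6a.png

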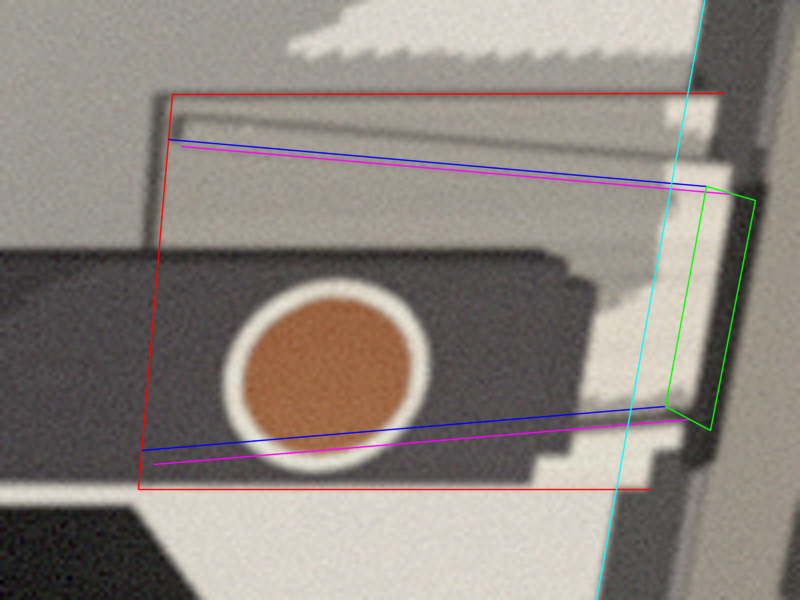

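View pics/o1a.png

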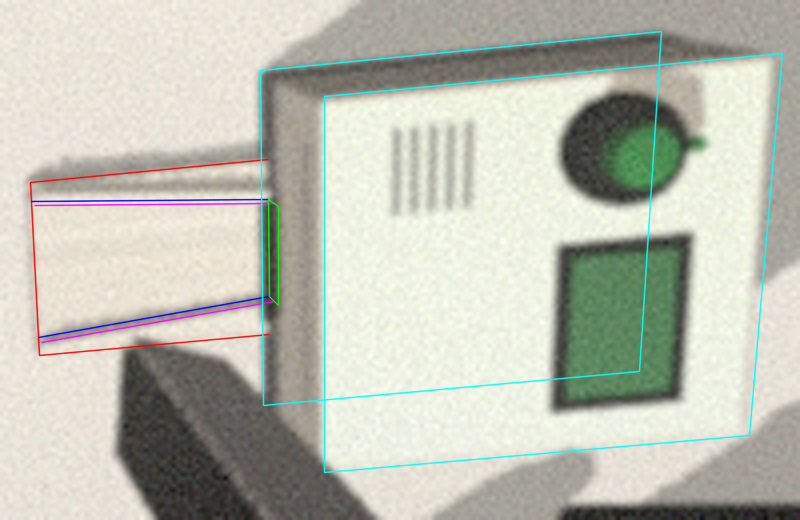

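Emit:
jog_arm([
  {"x":0.003,"y":-0.0018,"z":0.01,"rx":0,"ry":0,"rz":-0.2},
  {"x":0,"y":0,"z":0.004,"rx":0,"ry":0,"rz":0},
  {"x":0,"y":0,"z":0,"rx":0,"ry":0,"rz":0},
])

```text
time: 8.12
tool_pos: [0.5563, -0.0751, 0.0339]
ee_rot: [3.138, 0.003, 1.449]
wrist_force: [-0.3, 0.4, -1.4]
width: 0.01
```

Emit:
jog_arm([
  {"x":0,"y":-0.0008,"z":0.005,"rx":0.2,"ry":0.1,"rz":-0.1},
  {"x":0,"y":0,"z":0,"rx":0,"ry":0,"rz":0},
  {"x":0,"y":0,"z":0,"rx":0,"ry":0,"rz":0},
])

```text
time: 8.37
tool_pos: [0.5545, -0.075, 0.0271]
ee_rot: [-3.139, 0.0, 1.45]
wrist_force: [1.1, -0.1, -0.7]
width: 0.0097
```

```bash
python3 w.py w7
python3 - <<'E'
from ov import *
ov(pickle.load(open('w7.pkl','rb')),'o7.png',.5745,.092,83.1,(360,150,560,300),4)
E
```

```text
[ 0.55423901 -0.0748854   0.02694335] [-3.13804121e+00  4.70089933e-04  1.45056155e+00] 8.4167 [-0.72032804 -0.62069272 -1.29495409] 0.009840924225553504
```

View pics/o7.png

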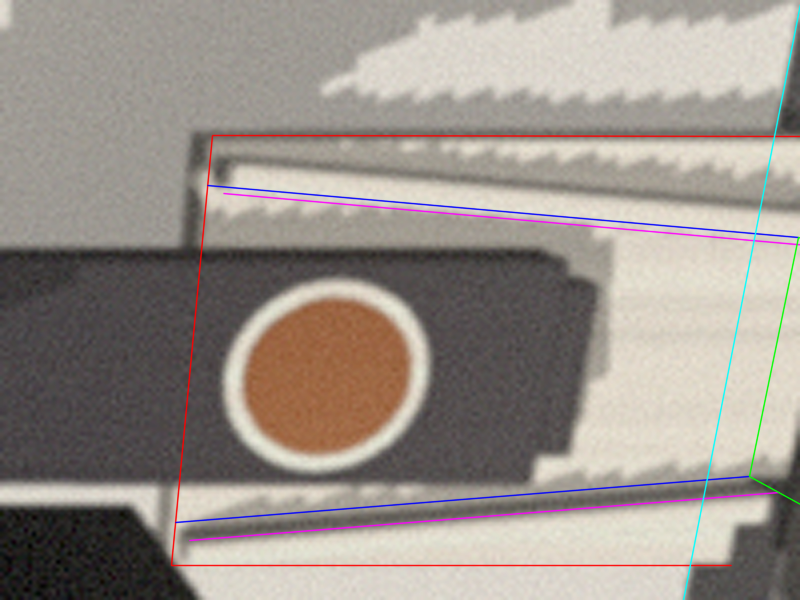

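The carrier is centred between the cheeks, about 1 mm above the ledge, with its tip at (590,360) and the mouth to the right. Advancing.

Emit:
jog_arm([
  {"x":0.01,"y":0.0003,"z":0,"rx":-0.2,"ry":0,"rz":0},
  {"x":0.008,"y":0,"z":0,"rx":0,"ry":0,"rz":0},
  {"x":0,"y":0,"z":0,"rx":0,"ry":0,"rz":0},
])

```text
time: 8.67
tool_pos: [0.5571, -0.0556, 0.0273]
ee_rot: [3.141, -0.0, 1.449]
wrist_force: [-0.0, 0.6, -0.6]
width: 0.01
```

Emit:
jog_arm([
  {"x":0.005,"y":0.0006,"z":0,"rx":0,"ry":0,"rz":-0.1},
  {"x":0.005,"y":0,"z":0,"rx":0,"ry":0,"rz":0},
  {"x":0,"y":0,"z":0,"rx":0,"ry":0,"rz":0},
])

```text
time: 8.92
tool_pos: [0.5596, -0.0435, 0.028]
ee_rot: [3.139, -0.0, 1.453]
wrist_force: [-0.6, -0.2, -0.9]
width: 0.0098
```

```bash
python3 w.py w8
python3 - <<'E'
from ov import *
ov(pickle.load(open('w8.pkl','rb')),'o8.png',.5745,.092,83.1,(360,150,560,300),4)
E
```

```text
[ 0.55957819 -0.04391953  0.02802554] [3.13918158e+00 2.41073453e-04 1.45321605e+00] 8.9667 [-0.15110908  1.13147997 -0.7682991 ] 0.009654440062450526
```

View pics/o8.png

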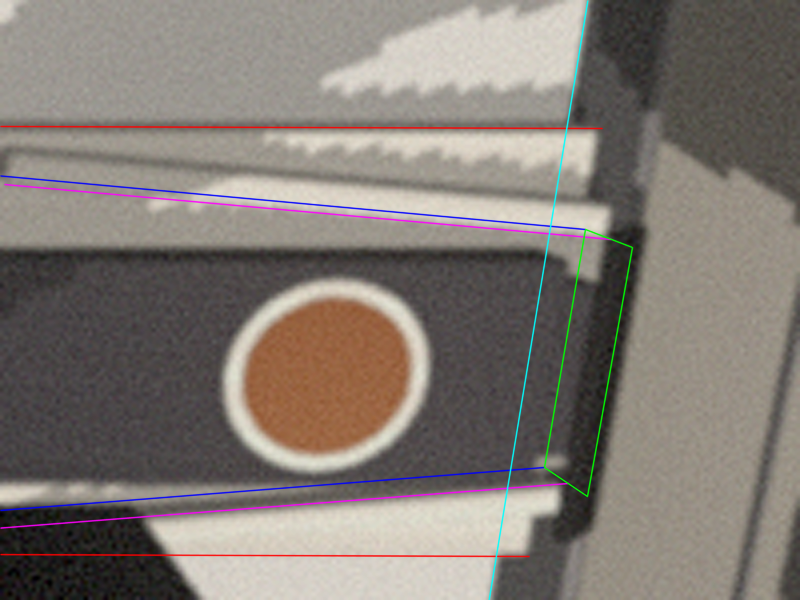

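Emit:
jog_arm([
  {"x":0,"y":0,"z":0.0014,"rx":0.1,"ry":0,"rz":0.1},
  {"x":0.004,"y":0,"z":0,"rx":0,"ry":0,"rz":0},
  {"x":0.004,"y":0,"z":0,"rx":0,"ry":0,"rz":0},
  {"x":0,"y":0,"z":0,"rx":0,"ry":0,"rz":0},
])

```text
time: 9.3
tool_pos: [0.5607, -0.0356, 0.0266]
ee_rot: [3.141, 0.001, 1.451]
wrist_force: [-0.2, 0.1, -2.3]
width: 0.0097
```

Emit:
jog_arm([
  {"x":0.004,"y":0,"z":0,"rx":0,"ry":0,"rz":0},
  {"x":0.004,"y":0,"z":0,"rx":0,"ry":0,"rz":0},
  {"x":0,"y":0,"z":0,"rx":0,"ry":0,"rz":0},
])

```text
time: 9.55
tool_pos: [0.5617, -0.027, 0.0265]
ee_rot: [3.141, 0.0, 1.45]
wrist_force: [-0.4, 0.3, -0.9]
width: 0.0096
```

Emit:
jog_arm([
  {"x":0.004,"y":0,"z":0,"rx":0,"ry":0,"rz":0},
  {"x":0.004,"y":0,"z":0,"rx":0,"ry":0,"rz":0},
  {"x":0,"y":0,"z":0,"rx":0,"ry":0,"rz":0},
])

```text
time: 9.8
tool_pos: [0.5627, -0.0186, 0.0263]
ee_rot: [3.141, 0.002, 1.45]
wrist_force: [1.1, 1.1, -2.1]
width: 0.0097
```

Emit:
jog_arm([
  {"x":0.003,"y":0,"z":0,"rx":0,"ry":0,"rz":0},
  {"x":0.003,"y":0,"z":0,"rx":0,"ry":0,"rz":0},
])

```text
time: 9.97
tool_pos: [0.5635, -0.0133, 0.0265]
ee_rot: [3.141, 0.004, 1.45]
wrist_force: [-0.8, -1.6, -1.5]
width: 0.0097
```

Emit:
jog_arm([
  {"x":0.002,"y":0,"z":0,"rx":0,"ry":0,"rz":0},
  {"x":0.002,"y":0,"z":0,"rx":0,"ry":0,"rz":0},
])

```text
time: 10.13
tool_pos: [0.5641, -0.0093, 0.0267]
ee_rot: [3.141, 0.004, 1.45]
wrist_force: [0.1, -1.6, -1.3]
width: 0.0099
```

Emit:
jog_arm([
  {"x":0.002,"y":0,"z":0,"rx":0,"ry":0,"rz":0},
  {"x":0.002,"y":0,"z":0,"rx":0,"ry":0,"rz":0},
  {"x":0.002,"y":0,"z":0,"rx":0,"ry":0,"rz":0},
])

```text
time: 10.38
tool_pos: [0.5649, -0.0029, 0.0267]
ee_rot: [3.14, 0.005, 1.45]
wrist_force: [-0.9, -1.8, -1.3]
width: 0.0098
```

Emit:
jog_arm([
  {"x":0.002,"y":-0.0003,"z":0,"rx":0,"ry":0.2,"rz":0},
  {"x":0.002,"y":0,"z":0,"rx":0,"ry":0,"rz":0},
  {"x":0.002,"y":0,"z":0,"rx":0,"ry":0,"rz":0},
])

```text
time: 10.63
tool_pos: [0.565, 0.0038, 0.0262]
ee_rot: [3.141, 0.001, 1.45]
wrist_force: [0.2, -1.5, -0.5]
width: 0.0096
```

Emit:
jog_arm([
  {"x":0.002,"y":0,"z":0,"rx":0,"ry":0.1,"rz":0},
  {"x":0.002,"y":0,"z":0,"rx":0,"ry":0,"rz":0},
  {"x":0.002,"y":0,"z":0,"rx":0,"ry":0,"rz":0},
])

```text
time: 10.88
tool_pos: [0.5657, 0.0103, 0.0261]
ee_rot: [-3.142, -0.001, 1.45]
wrist_force: [-0.1, -0.7, -0.4]
width: 0.01
```

Emit:
jog_arm([
  {"x":0.002,"y":0,"z":0,"rx":0,"ry":0,"rz":0},
  {"x":0.002,"y":0,"z":0,"rx":0,"ry":0,"rz":0},
  {"x":0.002,"y":0,"z":0,"rx":0,"ry":0,"rz":0},
])

```text
time: 11.13
tool_pos: [0.5665, 0.0169, 0.0261]
ee_rot: [3.142, -0.001, 1.45]
wrist_force: [-0.8, -2.6, -0.9]
width: 0.0099
```

Emit:
jog_arm([
  {"x":0.002,"y":0,"z":0,"rx":0,"ry":0,"rz":0},
  {"x":0.002,"y":0,"z":0,"rx":0,"ry":0,"rz":0},
  {"x":0.002,"y":0,"z":0,"rx":0,"ry":0,"rz":0},
])

```text
time: 11.38
tool_pos: [0.5673, 0.0236, 0.0261]
ee_rot: [-3.141, -0.001, 1.45]
wrist_force: [0.3, -1.8, -0.6]
width: 0.0098
```

Emit:
jog_arm([
  {"x":0.002,"y":0,"z":0,"rx":0,"ry":0,"rz":0},
  {"x":0.002,"y":0,"z":0,"rx":0,"ry":0,"rz":0},
])

```text
time: 11.55
tool_pos: [0.5678, 0.028, 0.0261]
ee_rot: [-3.141, -0.001, 1.45]
wrist_force: [-0.7, -1.0, -1.6]
width: 0.0097
```

Emit:
jog_arm([
  {"x":0.002,"y":0,"z":0,"rx":0,"ry":0,"rz":0},
  {"x":0.002,"y":0,"z":0,"rx":0,"ry":0,"rz":0},
])

```text
time: 11.72
tool_pos: [0.5683, 0.0324, 0.0261]
ee_rot: [-3.141, -0.001, 1.45]
wrist_force: [-0.6, -1.2, -1.5]
width: 0.0101
```

Emit:
jog_arm([
  {"x":0.002,"y":0,"z":0,"rx":0,"ry":0,"rz":0},
  {"x":0.002,"y":0,"z":0,"rx":0,"ry":0,"rz":0},
])

```text
time: 11.88
tool_pos: [0.5689, 0.0367, 0.0261]
ee_rot: [-3.141, -0.001, 1.45]
wrist_force: [0.0, -1.5, -1.5]
width: 0.0101
```

Emit:
jog_arm([
  {"x":0.002,"y":0,"z":0,"rx":0,"ry":0,"rz":0},
  {"x":0.002,"y":0,"z":0,"rx":0,"ry":0,"rz":0},
])

```text
time: 12.05
tool_pos: [0.5693, 0.0379, 0.0267]
ee_rot: [3.141, 0.006, 1.45]
wrist_force: [-1.5, -9.5, 2.6]
width: 0.0096
```

Emit:
jog_arm([
  {"x":0.002,"y":0,"z":0,"rx":0,"ry":0,"rz":0},
  {"x":0.002,"y":0,"z":0,"rx":0,"ry":0,"rz":0},
])

```text
time: 12.22
tool_pos: [0.5695, 0.038, 0.0277]
ee_rot: [3.141, 0.014, 1.45]
wrist_force: [-2.2, -5.4, 1.9]
width: 0.01
```

Emit:
jog_arm([
  {"x":0,"y":0,"z":0.0012,"rx":0,"ry":0.8,"rz":0},
  {"x":0,"y":0,"z":0,"rx":0,"ry":0,"rz":0},
])

```text
time: 12.38
tool_pos: [0.5691, 0.0377, 0.0263]
ee_rot: [-3.141, 0.0, 1.45]
wrist_force: [0.9, -1.9, -1.8]
width: 0.0098
```

Emit:
jog_arm([
  {"x":0.0015,"y":0,"z":0,"rx":0,"ry":0.2,"rz":0},
])

```text
time: 12.47
tool_pos: [0.5692, 0.0379, 0.0261]
ee_rot: [-3.141, -0.001, 1.45]
wrist_force: [-0.0, -8.4, 0.2]
width: 0.0097
```

```bash
python3 w.py w9
python3 - <<'E'
from ov import *
ov(pickle.load(open('w9.pkl','rb')),'o9.png',.5745,.092,83.1,(360,150,560,300),4)
E
```

```text
[0.56921225 0.03785373 0.02615863] [-3.14088217e+00 -7.71868550e-04  1.44953598e+00] 12.5167 [-0.31581056 -4.82175105 -1.52919111] 0.00992209800630419
```

View pics/w9.png

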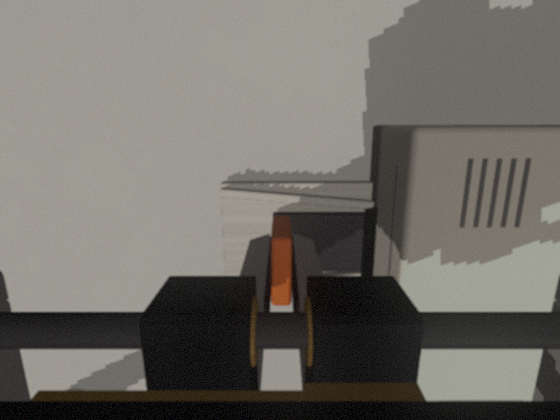

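Emit:
jog_arm([
  {"x":0.0017,"y":0,"z":0,"rx":0,"ry":0.2,"rz":0},
])

```text
time: 12.6
tool_pos: [0.5692, 0.0378, 0.0261]
ee_rot: [-3.141, -0.001, 1.449]
wrist_force: [-1.1, -6.2, -0.2]
width: 0.01
```

Emit:
jog_arm([
  {"x":0,"y":0,"z":0,"rx":0,"ry":0,"rz":0},
  {"x":0,"y":0,"z":0,"rx":0,"ry":0,"rz":0},
])

```text
time: 12.77
tool_pos: [0.5692, 0.0378, 0.0261]
ee_rot: [-3.141, -0.001, 1.449]
wrist_force: [-0.1, -3.1, -1.0]
width: 0.0096
```

Emit:
jog_arm([
  {"x":0,"y":0,"z":0,"rx":0,"ry":0,"rz":0},
  {"x":0,"y":0,"z":0,"rx":0,"ry":0,"rz":0},
  {"x":0,"y":0,"z":0,"rx":0,"ry":0,"rz":0},
  {"x":0,"y":0,"z":0,"rx":0,"ry":0,"rz":0},
  {"x":0,"y":0,"z":0,"rx":0,"ry":0,"rz":0},
], claw=0.32)

```text
time: 13.18
tool_pos: [0.5709, 0.0417, 0.0277]
ee_rot: [3.139, -0.009, 1.449]
wrist_force: [-0.5, 0.8, -0.2]
width: 0.0299
```

```bash
python3 w.py w10
python3 - <<'E'
import cv2
im=cv2.imread('pics/w10.png'); cv2.imwrite('pics/w10.b.png',cv2.convertScaleAbs(cv2.resize(im,(800,600)),alpha=1.5))
E
```

```text
[0.57095386 0.04166727 0.02769738] [ 3.13909606 -0.00869139  1.44936385] 13.2333 [ 0.62076288  0.16185484 -0.57995165] 0.030142233225917713
```

View pics/w10.b.png

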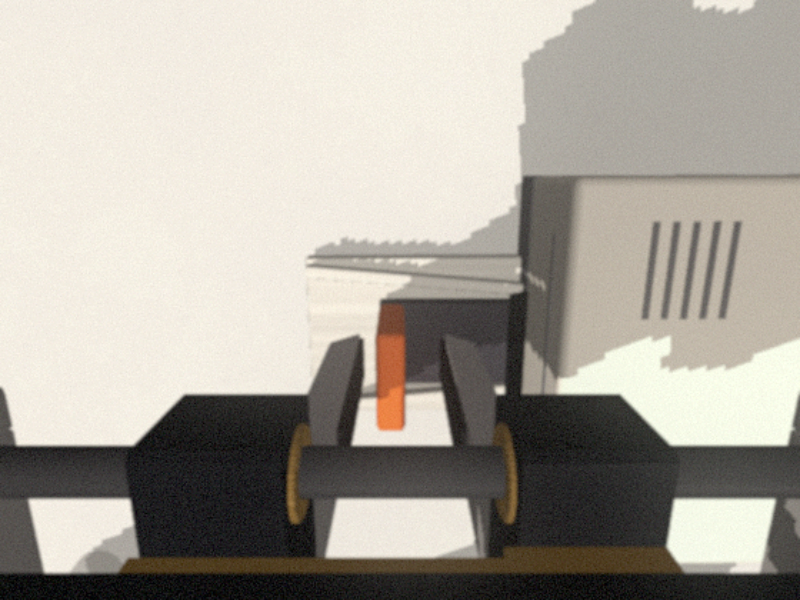

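Emit:
jog_arm([
  {"x":0.004,"y":0,"z":0.0005,"rx":0,"ry":-0.4,"rz":0},
  {"x":0,"y":0,"z":0,"rx":0,"ry":0,"rz":0},
])

```text
time: 13.4
tool_pos: [0.5717, 0.0462, 0.0274]
ee_rot: [3.139, -0.002, 1.449]
wrist_force: [-0.3, 0.3, 0.7]
width: 0.0299
```

Emit:
jog_arm([
  {"x":0.001,"y":0,"z":0,"rx":0,"ry":0,"rz":0},
])

```text
time: 13.48
tool_pos: [0.5718, 0.0474, 0.0275]
ee_rot: [3.139, -0.002, 1.449]
wrist_force: [0.4, 0.0, 0.1]
width: 0.0298
```

Emit:
jog_arm([
  {"x":0.001,"y":0,"z":0,"rx":0,"ry":0,"rz":0},
])

```text
time: 13.57
tool_pos: [0.5718, 0.0476, 0.0274]
ee_rot: [3.139, 0.001, 1.45]
wrist_force: [-0.4, -3.9, 0.6]
width: 0.0302
```

Emit:
jog_arm([
  {"x":0.002,"y":0,"z":0,"rx":0,"ry":0.2,"rz":0},
])

```text
time: 13.65
tool_pos: [0.5719, 0.0477, 0.0274]
ee_rot: [3.139, 0.002, 1.45]
wrist_force: [-1.1, -7.3, 1.2]
width: 0.0302
```

Emit:
jog_arm([
  {"x":0.0015,"y":0,"z":0,"rx":0,"ry":0.1,"rz":0},
])

```text
time: 13.73
tool_pos: [0.5719, 0.0476, 0.0274]
ee_rot: [3.139, 0.003, 1.45]
wrist_force: [-1.1, -3.8, 0.3]
width: 0.0303
```

It is firmly against the stop. I'll centre off the tab and rise.

Emit:
jog_arm([
  {"x":-0.007,"y":0,"z":0,"rx":0,"ry":0,"rz":0},
  {"x":-0.001,"y":0,"z":0,"rx":0,"ry":0,"rz":0},
])

```text
time: 13.9
tool_pos: [0.571, 0.0398, 0.0273]
ee_rot: [3.139, 0.002, 1.45]
wrist_force: [0.8, 0.0, -0.9]
width: 0.03
```

Emit:
jog_arm([
  {"x":0,"y":0,"z":-0.015,"rx":0,"ry":0,"rz":0},
  {"x":0,"y":0,"z":-0.02,"rx":0,"ry":0,"rz":0},
  {"x":0,"y":0,"z":-0.03,"rx":0,"ry":0,"rz":0},
  {"x":0,"y":0,"z":-0.03,"rx":0,"ry":0,"rz":0},
  {"x":-0.02,"y":0,"z":-0.03,"rx":0,"ry":0,"rz":0},
  {"x":-0.02,"y":-0.02,"z":-0.03,"rx":0,"ry":0,"rz":0},
  {"x":0,"y":-0.02,"z":-0.02,"rx":0,"ry":0,"rz":0},
  {"x":0,"y":0,"z":0,"rx":0,"ry":0,"rz":0},
  {"x":0,"y":0,"z":0,"rx":0,"ry":0,"rz":0},
])

```text
time: 14.65
tool_pos: [0.5236, 0.0058, 0.2068]
ee_rot: [-3.138, -0.008, 1.45]
wrist_force: [0.5, -0.1, -0.2]
width: 0.0297
```

```bash
python3 w.py w11
python3 - <<'E'
import cv2
im=cv2.imread('pics/w11.png'); cv2.imwrite('pics/w11.b.png',cv2.convertScaleAbs(cv2.resize(im,(800,600)),alpha=1.5))
E
```

```text
[0.52376315 0.00599297 0.20695003] [-3.1380213  -0.00799905  1.45066483] 14.7 [ 0.68293897  0.37480487 -0.05386663] 0.03002005359427047
```

View pics/w11.b.png

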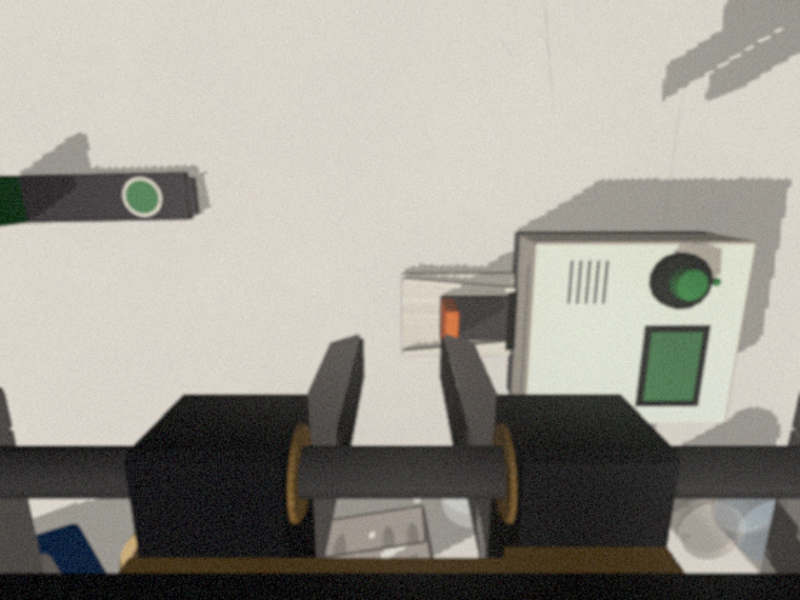

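The carrier is in place with its tab at (450,318). The button is at (690,286) in its black collar.

Run:
```python
from h import *
import pickle; s=pickle.load(open('w11.pkl','rb'))
im=s['img'][170:225,440:520]; cv2.imwrite('pics/b.png',cv2.convertScaleAbs(cv2.resize(im[:,:,::-1],None,fx=10,fy=10,interpolation=cv2.INTER_CUBIC),alpha=1.8))
print([ (d['bbox'],d['p']) for d in cams.look_for('start_button',snap('wrist','w12.png'))])
```

```text
[([466.6, 188.4, 28.4, 25.3], 0.64)]
```

View pics/b.png

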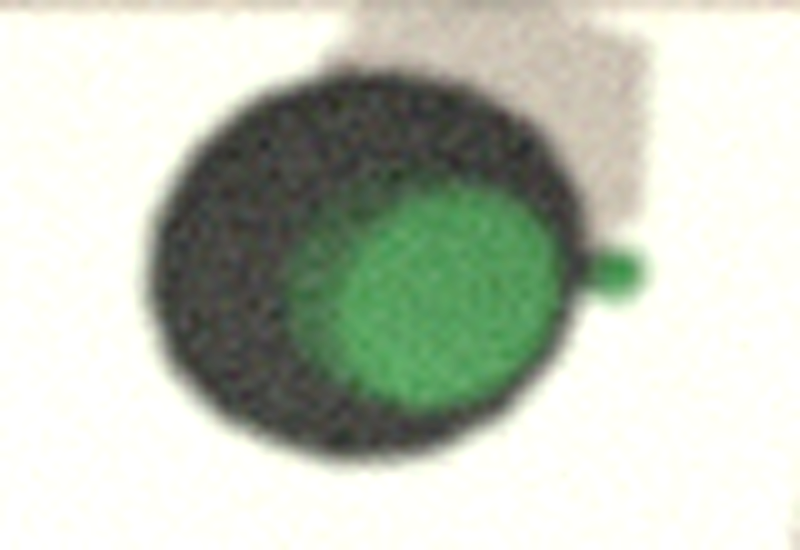

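Run:
```python
from h import *
import pickle; s=pickle.load(open('w11.pkl','rb'))
p=onz(s,484.5,199.1,.085);print(p)
for a in [(340,296),(560,296),(450,183),(450,410)]: print(onz(s,440+a[0]/10-.45,170+a[1]/10-.45,.085))
t=np.array([.52376,.00599]);d=p[:2]-t;y=1.4507
print('tool x',d@[np.cos(y),np.sin(y)],'tool y',d@[np.sin(y),-np.cos(y)])
```

```text
[0.54389641 0.19242357 0.085     ]
[0.54271599 0.18240923 0.085     ]
[0.54518367 0.20253741 0.085     ]
[0.53331123 0.19221928 0.085     ]
[0.55486079 0.19272803 0.085     ]
tool x 0.18750320641172158 tool y -0.0023448333483900557
```

Emit:
jog_arm([
  {"x":0.03,"y":0,"z":0,"rx":0,"ry":0,"rz":0},
  {"x":0.03,"y":0,"z":0,"rx":0,"ry":0,"rz":0},
  {"x":0.03,"y":0,"z":0,"rx":0,"ry":0,"rz":0},
  {"x":0.03,"y":0,"z":0.01,"rx":0,"ry":0,"rz":0},
  {"x":0.03,"y":0,"z":0.02,"rx":0,"ry":0,"rz":0},
  {"x":0.025,"y":0,"z":0.02,"rx":0,"ry":0,"rz":0},
  {"x":0.01,"y":0,"z":0.02,"rx":0,"ry":-0.4,"rz":0},
  {"x":0,"y":0,"z":0,"rx":0,"ry":0,"rz":0},
  {"x":0,"y":0,"z":0,"rx":0,"ry":0,"rz":0},
], claw=0)

```text
time: 15.55
tool_pos: [0.5417, 0.2003, 0.1115]
ee_rot: [-3.104, 0.007, 1.452]
wrist_force: [-0.0, 0.4, 0.3]
width: 0.0007
```

Emit:
jog_arm([
  {"x":-0.008,"y":0.003,"z":0,"rx":-2.1,"ry":0.4,"rz":0},
  {"x":0,"y":0,"z":0,"rx":0,"ry":0,"rz":0},
  {"x":0,"y":0,"z":0,"rx":0,"ry":0,"rz":0},
])

```text
time: 15.8
tool_pos: [0.543, 0.1906, 0.1088]
ee_rot: [-3.135, 0.002, 1.452]
wrist_force: [0.2, -0.6, -0.7]
width: 0.0005
```

Now aligned within about 1.5 mm, so I'll descend.

Emit:
jog_arm([
  {"x":0.0012,"y":0.0005,"z":0.01,"rx":-0.4,"ry":0.1,"rz":0},
  {"x":0,"y":0,"z":0.008,"rx":0,"ry":0,"rz":0},
  {"x":0,"y":0,"z":0,"rx":0,"ry":0,"rz":0},
])

```text
time: 16.05
tool_pos: [0.5458, 0.1901, 0.0933]
ee_rot: [3.137, -0.001, 1.448]
wrist_force: [0.1, -1.2, -0.5]
width: 0.0008
```

```bash
python3 w.py w13
python3 - <<'E'
import cv2
im=cv2.imread('pics/w13.png'); cv2.imwrite('pics/w13.b.png',cv2.convertScaleAbs(cv2.resize(im,(800,600)),alpha=1.5))
E
```

```text
[0.54619465 0.19020528 0.09406934] [ 3.13632177e+00 -1.71148001e-03  1.44803255e+00] 16.1 [-1.79027172e-01  2.59892811e-04  3.72738803e-01] 0.00027769745133828427
```

View pics/w13.b.png

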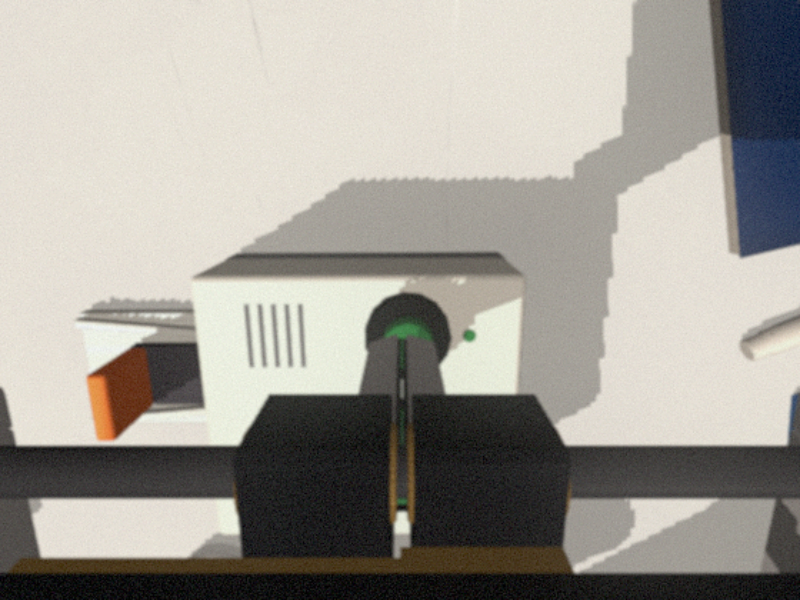

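The fingertips are over the button at (405,330), roughly 9 mm above it. Pressing down.

Emit:
jog_arm([
  {"x":0.0017,"y":-0.0027,"z":0.006,"rx":0.2,"ry":0,"rz":0},
  {"x":0,"y":0,"z":0.003,"rx":0,"ry":0,"rz":0},
])

```text
time: 16.27
tool_pos: [0.545, 0.1921, 0.0865]
ee_rot: [3.137, -0.003, 1.447]
wrist_force: [-0.6, -0.4, 0.0]
width: 0.0005
```

Emit:
jog_arm([
  {"x":0,"y":0,"z":0.003,"rx":0,"ry":0,"rz":0},
])

```text
time: 16.35
tool_pos: [0.5454, 0.1921, 0.0839]
ee_rot: [3.137, -0.003, 1.447]
wrist_force: [0.7, -0.9, 1.3]
width: 0.0
```

Emit:
jog_arm([
  {"x":0,"y":0,"z":0.002,"rx":0,"ry":0,"rz":0},
])

```text
time: 16.43
tool_pos: [0.5455, 0.1921, 0.0821]
ee_rot: [3.136, -0.003, 1.447]
wrist_force: [-1.7, -0.2, 2.9]
width: 0.0004
```

Emit:
jog_arm([
  {"x":0,"y":0,"z":0.002,"rx":0,"ry":0,"rz":0},
  {"x":0,"y":0,"z":0.0015,"rx":0,"ry":0,"rz":0},
])

```text
time: 16.6
tool_pos: [0.5455, 0.1922, 0.0802]
ee_rot: [3.136, -0.003, 1.447]
wrist_force: [-3.6, -1.9, 8.8]
width: 0.0005
```

Emit:
jog_arm([
  {"x":0,"y":0,"z":0.002,"rx":0,"ry":0,"rz":0},
])

```text
time: 16.68
tool_pos: [0.5456, 0.1922, 0.0801]
ee_rot: [3.135, -0.003, 1.447]
wrist_force: [-4.9, -0.8, 11.8]
width: 0.0005
```

The button bottomed at z = 0.080 with 9–12 N. Rising now.

Emit:
jog_arm([
  {"x":0,"y":0,"z":-0.01,"rx":0,"ry":0,"rz":0},
  {"x":0,"y":0,"z":-0.03,"rx":0,"ry":0,"rz":0},
  {"x":0,"y":0,"z":-0.03,"rx":0,"ry":0,"rz":0},
  {"x":-0.02,"y":0,"z":-0.03,"rx":0,"ry":0,"rz":0},
  {"x":-0.03,"y":-0.01,"z":-0.02,"rx":0,"ry":0,"rz":0},
  {"x":-0.03,"y":-0.02,"z":0,"rx":0,"ry":0,"rz":0},
  {"x":-0.03,"y":-0.02,"z":0,"rx":0,"ry":0,"rz":0},
  {"x":-0.03,"y":-0.01,"z":0,"rx":0,"ry":0,"rz":0},
  {"x":-0.02,"y":0,"z":0,"rx":0,"ry":0,"rz":0},
  {"x":0,"y":0,"z":0,"rx":0,"ry":0,"rz":0},
  {"x":0,"y":0,"z":0,"rx":0,"ry":0,"rz":0},
  {"x":0,"y":0,"z":0,"rx":0,"ry":0,"rz":0},
])

```text
time: 17.68
tool_pos: [0.4643, 0.0368, 0.2076]
ee_rot: [3.127, -0.004, 1.451]
wrist_force: [-0.3, -0.2, -0.7]
width: 0.0001
```

```bash
python3 w.py w14
python3 - <<'E'
from ov import *
s=pickle.load(open('w14.pkl','rb'))
cv2.imwrite('pics/w14.b.png',cv2.convertScaleAbs(cv2.resize(s['img'][:,:,::-1],(800,600)),alpha=1.5))
a=pickle.load(open('w11.pkl','rb'))
def tab(s):
    g=cv2.cvtColor(s['img'],cv2.COLOR_RGB2HSV)
    m=((g[:,:,0]<14)&(g[:,:,1]>130)&(g[:,:,2]>40)).astype(np.uint8)
    n,l,st,c=cv2.connectedComponentsWithStats(m)
    for i in range(1,n):
        if st[i,4]>40: print(st[i],c[i],onz(s,*c[i],.056))
tab(a);print();tab(s)
c=snap('scene','s9.png')
for t in ['green_carrier','vial_black_cap','vial_white_cap','orange_carrier']:
    print(t,[(np.round(d['bbox']),round(d['p'],2)) for d in cams.look_for(t,c)][:2])
E
```

```text
[0.46438982 0.03715946 0.20754524] [ 3.12684941 -0.00397938  1.45188471] 17.7333 [ 0.35685583  1.05852968 -0.58698681] 0.00040341171943549247
[309 211  13  25 245] [314.66938776 224.76734694] [0.55847273 0.03756672 0.056     ]

green_carrier [(array([257., 280.,  56.,  46.]), 0.92)]
vial_black_cap [(array([307., 198.,   8.,  18.]), 0.63), (array([173., 166.,   7.,   6.]), 0.22)]
vial_white_cap [(array([362., 324.,  17.,  20.]), 0.49)]
orange_carrier [(array([216., 190.,  26.,  24.]), 0.77)]
```

View pics/w14.b.png

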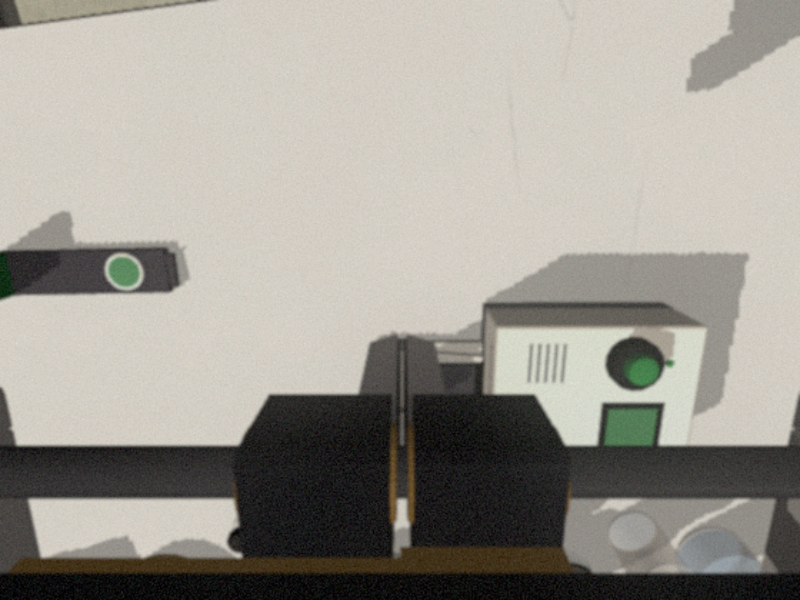

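View pics/s9.png

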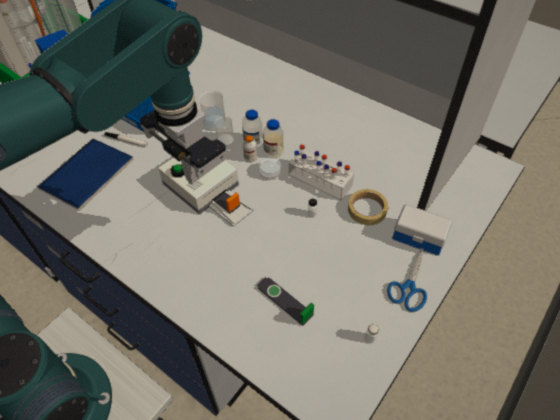

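The scene view shows the carrier seated, its tab at (232,202). The green carrier and both vials are where they started, and the arm is clear.

```bash
python3 -c "
from h import *
print(ticket.close_job())"
```

```text
the job is handed in; nothing more can be done
None
```

The orange carrier is in the slot, window end first and fully home against the stop. I then pressed the green start button and handed the job in at about 17.8 s of the 72 s allowed.

**Carrier:** I gripped it by the tab, lowered it onto the ledge and slid it in with about 1–2.5 N of drag. It met the stop about 81 mm behind the mouth.
- **Stop check while gripped:** repeated pushes stopped at the same place (tool y between 0.0377 and 0.0380), with 8–9.5 N at the wrist.
- **After release:** a push with one open finger found the tab in the same place to within about 0.4 mm, at up to 7 N.
- **Slips on the way:** during one push against the stop the tool tilted about 0.8° and rose 1 mm, which I corrected. On release the arm sprang forward about 4 mm, without shifting the tab.

**Button:** I pressed it straight down to z = 0.080, its full 5 mm of travel, with 9–12 N. I then lifted clear. The last wrist picture shows nothing touching it, but I did not measure that it had risen fully.

**Last checks:**
- **Other items:** in the scene camera, the green carrier and both vials are within 2–4 pixels of where they started, which is within detector noise.
- **Carrier after the button press:** the wrist camera could not see the tab because the fingers hid it, so I relied on the scene picture, which shows it still in the slot.
- **End switch and judge's force total:** I could not read either one, so "fully home" and "gently" rest on the wrist force and position readings.

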